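# Click the dark-field stop under the glass roundel

### The job

The amber roundel on the inspection lamp's stage is to be examined in dark field. With a fingertip push the stop turret round by its thumb tabs, gently and without gripping anything, until the dark-field stop, the white window with a round black patch in its middle (marked with three pips), has clicked into place under the roundel. Leave the roundel, the jar, the brush and the pliers where they lie.

Things in the scene. Friction and masses are not known exactly. Their poses are not given: they have to be found in the camera images.
- lamp: Inspection lamp, fixed on the bench. Origin on the bench straight below the turret's pivot; x points from the pivot to the stage, z up. Grey housing 240 x 170 mm (x from -95 to 145 mm), top 60 mm above the bench; its rear block (x from 102 mm, 150 mm wide) is 98 mm high. The turret lies flat over the housing, the stage over the turret.
- pivot (a point): Centre of the turret's top face, 70 mm above the bench, on the lamp. The turret is a dark flat disc of 140 mm diameter, 6 mm thick (underside 64 mm above the bench). Five round 29 mm windows, centres 48 mm from the pivot, every 72 degrees; anticlockwise from above: dark-field, open (all white), slit, half-moon, pinhole, marked at the rim with 3, 1, 2, 4 and 5 small pips.
- turret (a joint): Turret angle, rad, growing anticlockwise from above; turns endlessly. 0 or any full turn: dark-field stop exactly under the roundel. The dark-field window and its tab lie at this angle from the lamp's x. A sprung roller clicks at each multiple of 72 degrees and centres the turret from 10 degrees either side; about 4 N at a tab goes in or out. Between clicks it stays where left; it may start there.
- tab (a point): Top centre of the dark-field window's own thumb tab, 86 mm from the pivot, 90 mm above the bench; turns with the turret. Each window has such a tab straight outward of it, so five, every 72 degrees: upright aluminium blocks standing from 78 to 94 mm from the pivot, 10 mm wide, from 64 to 90 mm above the bench. Any tab may be pushed sideways, either way; all pass freely under the stage.
- darkfield (a point): Centre of the dark-field window (white, with a round black patch of 17 mm in its middle) on the turret's top face, 48 mm from the pivot, 70 mm above the bench. Turns with the turret.
- beam (a point): Point on the lamp's vertical beam axis, under the middle of the stage, at the height of the turret's top face (48 mm from the pivot, 70 mm above the bench). Fixed to the lamp.
- stage (a point): Middle of the stage's top face, 102 mm above the bench, fixed to the lamp: an aluminium plate 64 x 64 x 4 mm with a 36 mm hole, held by a 44 mm wide arm from the rear block, 28 mm clear over the turret's disc. The roundel lies on it.
- roundel: Amber glass roundel, 52 mm diameter, 4 mm thick, about 22 g, lying loose on the stage plate (its top 106 mm above the bench). Origin: centre of its underside.
- jar: Small lidded jar, 48 mm diameter, 62 mm high, loose on the bench to the right of the lamp. Origin: centre of its underside.
- brush: Flat brush with wooden handle, 200 mm long, lying on the bench to the left of the lamp along its own x. Origin: under its middle.
- pliers: Grozing pliers, about 150 mm long, 12 mm thick, lying on the bench to the right of the lamp along its own x. Origin: underside, about the middle.
There are look-alikes about, which are no part of the job. Several things have the shape of the roundel; the one meant has the colours described above.

How it is judged:
By the outcome, as a careful person would: the job done as asked, in the order asked, and still so for the second after the job is handed in, with the robot touching nothing.
It also fails if it takes over 64 s, if anything falls off the work surface, if the arm or the gripper's body presses on something with over 40 N, if the wrist force passes 120 N, or if a joint passes its speed limit or range.

### The arm

A 6-joint arm with a two-finger parallel gripper is mounted at the origin on the work surface. World frame = base frame: x ahead of the robot, y to its left, z up, the work surface at z = 0. Lengths are in m, angles in degrees, forces in N, time in s.
With the tool pointing down it reaches from about 0.25 to 0.725 m from the base axis. Payload 9.7 kg.
Tool frame: the origin (TCP) lies between the finger pads; the fingertips stand bot.tcp_to_tips ahead of it and the grasp point (between the pads) lies 11 mm behind it (bot.tcp_to_tips is the distance from the TCP to the fingertips, in m); z points along the fingers, y is the line along which they close (so a half turn about z gives the same grasp; the last joint's range is limited). The gripper opens to 85 mm and grips with 20 to 120 N. Pads are 22 mm wide; open, the fingers measure 114 mm over their backs; the gripper's body (76 mm by 85 mm) begins 54 mm behind the grasp point. The pads swing forward as they close: fully open they stand 13 mm farther back than shut.
Start: joints at [75.516, 4.979, 10.078, 95.1, 0, 90], TCP at [0.138, 0.533, 0.239] pointing down, gripper open.
Joint ranges: [-179.16, 179.16], [-48.56, 103.87], [-65.8, 70.77], [-126.05, 130.52], [-82.76, 87.17], [-180, 180]. Speed limits (degrees/s): [127.2, 127.2, 147.25, 180, 180, 180].

### API

Orientations are given as [roll, pitch, yaw] about the fixed x, y, z axes, in that order (R = Rz(yaw) Ry(pitch) Rx(roll)).
In Python, from workcell import bot gives the robot as it stands. The module is installed in compiled form; this text tells all that it offers.
- The arm moves only by the tool carry_out, never from a script. Its arguments are lists of equal length, an entry for each row: "linear": the shift along the world's x, y, z normalised to -1 to 1, where 1 is 2 cm, a list of three; "rotation": the turn, a rotation vector about the world's x, y, z normalised to -1 to 1, where 1 is 8 degrees, a list of three; "grip": the closure, from -1 (fully open) to 1 (shut). In form: {"linear": [[tx, ty, tz], ...], "rotation": [[rx, ry, rz], ...], "grip": [grip, ...]}. A call has 1 to 12 rows; each row shifts and turns the commanded pose from where the row before left it; what a row does not reach is not made up. A row lasts 1/10 s, in which the tool goes at most 50 mm and 8.59 degrees, less where a joint would pass 70% of its speed; a pose out of reach is approached as far as the arm can. A call with a number of a shift or a turn outside -1 to 1 is refused whole. A call with a gripper value outside its range is refused whole. The fingers move at their own pace and stop on an object; "grip_force" is the grip in N (left out, the last holds). Time passes only in rows, so rows that do not move let the fingers close. It gives the time, the measured TCP pose, the force, the opening and the grip force at its end, in the units of the state.
- bot.get_obs(): the state, without advancing time (a new reading comes with each control period).
- bot.camera(name): name is "scene" or "side" or "wrist"; returns the picture (420x560x3 uint8, blue, green, red); there is no depth.
- bot.camera_model(name): a dict with "fx", "fy", "cx", "cy" (pixels), "camera_from_world" (4x4, takes a point from world to camera coordinates). Camera axes: x right, y up, looking along -z (the intrinsics and any distortion apply to the point x, -y, -z); pixel columns grow to the right and rows downward; lengths in m; the calibration is good to about 2 mm. The wrist camera is an equidistant fisheye: a pixel r from the principal point sees the ray r / f radians off the axis. A picture is of the moment at which its call begins: read the wrist's pose just before it. camera_model takes no time and is no camera call; for the wrist camera it gives the pose at the moment of the call.
- bot.job_done(): hands the job in; it is judged then, once.
The state is a dict: "time": time; "q": joint angles; "qd": joint speeds; "joint_efforts": joint torques, N m; "ee_pos": TCP position; "tcp_rot": TCP orientation; "wrist_force": force on the tool from outside, world axes, zero at the start; "torque": the same for the moment, N m; "opening": finger opening in m; "grasp_force": force on a finger pad.
Only numpy, scipy, OpenCV 4.12 (cv2) and the standard library are available. Lean on these libraries where they do the work, as an engineer would, in place of code of your own. Each camera call takes 0.05 s, during which the arm holds its last target. There are 200 camera calls.

## Working session

There is one attempt and no reset: what is moved stays moved. The work goes in short steps, Python scripts to look and compute and a tool call to move; the robot and the scene stay as the last step left them, time stands still between calls to the robot, and variables do not carry over. Pictures are saved under pics/ and viewed, at most 10 in all, crops included, and the job is handed in when it is done.

Besides the shell and the picture viewer there is one more tool, called after "Request:" by a JSON object that holds its "fn" and its "kwargs", one argument or row to a line. carry_out: Moves the arm, as the interface text tells. Its arguments: {"type":"object","properties":{"linear":{"type":"array","items":{"type":"array","items":{"type":"number"}}},"rotation":{"type":"array","items":{"type":"array","items":{"type":"number"}}},"grip":{"type":"array","items":{"type":"number"}},"grip_force":{"type":"number"}},"required":["linear","rotation","grip"]}

```bash
mkdir -p pics; python3 - <<'E'
from workcell import bot
import cv2,numpy as np
for n in ("scene","side","wrist"):
    m=bot.camera_model(n);cv2.imwrite(f"pics/{n}0.png",bot.camera(n))
    print(n,m['fx'],m['cx'],m['cy'],np.round(m['camera_from_world'],3).tolist(), [k for k in m])
o=bot.get_obs();print(o['time'],o['ee_pos'],o['tcp_rot'],o['opening'],bot.tcp_to_tips)
E
```

```text
scene 490.7736058978223 278.90539573816375 210.95579194809264 [[0.871, 0.49, 0.008, -0.519], [-0.358, 0.626, 0.693, 0.128], [0.335, -0.606, 0.721, -1.307], [0.0, 0.0, 0.0, 1.0]] ['fx', 'fy', 'cx', 'cy', 'camera_from_world']
side 399.47578648866795 277.73201637975046 213.61497902892467 [[0.881, -0.474, 0.01, -0.511], [0.272, 0.523, 0.808, -0.256], [-0.388, -0.709, 0.589, -0.589], [0.0, 0.0, 0.0, 1.0]] ['fx', 'fy', 'cx', 'cy', 'camera_from_world']
wrist 325.19226210127806 276.78111745245064 209.08647062403517 [[0.249, 0.968, -0.0, -0.549], [-0.919, 0.237, -0.314, 0.041], [-0.304, 0.079, 0.949, -0.381], [0.0, 0.0, 0.0, 1.0]] ['fx', 'fy', 'cx', 'cy', 'camera_from_world']
0.15 [0.13750616 0.53238275 0.23873651] [-1.79941983e+02 -2.93387902e-03  1.65516026e+02] 0.0853290864108009 0.008
```

View pics/scene0.png

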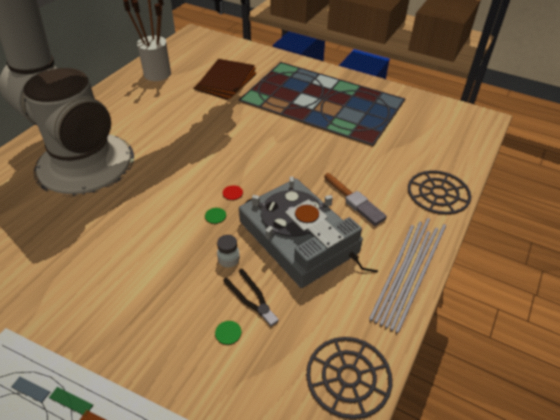

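View pics/side0.png

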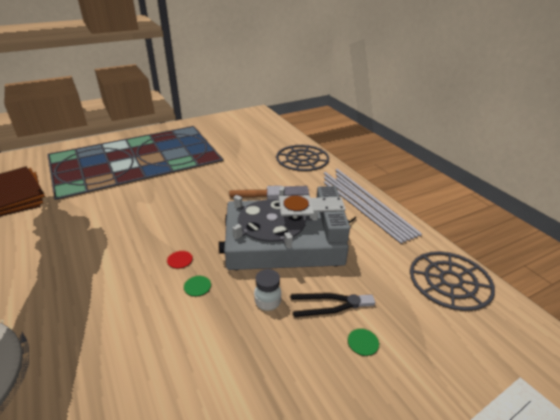

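The lamp is at about (300,228) in scene and (285,230) in side, with the amber roundel at (307,213) and (296,203). I'll enlarge both views.

```bash
cat > h.py <<'E'
import numpy as np,cv2
from workcell import bot
def ray(n,u,v):
    m=bot.camera_model(n);T=np.array(m['camera_from_world']);R=T[:3,:3]
    d=R.T@np.array([(u-m['cx'])/m['fx'],-(v-m['cy'])/m['fy'],-1]);return -R.T@T[:3,3],d
def plane(n,u,v,z):
    c,d=ray(n,u,v);return c+d*(z-c[2])/d[2]
def proj(n,p):
    m=bot.camera_model(n);q=np.array(m['camera_from_world'])@np.r_[p,1]
    return np.array([m['cx']+m['fx']*q[0]/-q[2],m['cy']-m['fy']*q[1]/-q[2]])
E
python3 - <<'E'
from h import *
a=cv2.imread('pics/scene0.png');b=cv2.imread('pics/side0.png')
for n,im in (('scene',a),('side',b)):
    h=cv2.cvtColor(im,cv2.COLOR_BGR2HSV)
    m=((h[...,0]<14)&(h[...,1]>150)&(h[...,2]>70)).astype(np.uint8)
    k,l,s,c=cv2.connectedComponentsWithStats(m)
    for i in range(1,k):
        if 60<s[i,4]<1500 and abs(c[i][0]-300)<15 and abs(c[i][1]-208)<20: print(n,s[i],c[i],plane(n,*c[i],.106))
A=cv2.resize(a[170:290,230:370],None,fx=4.8,fy=4.8,interpolation=cv2.INTER_CUBIC)
B=cv2.resize(b[175:275,212:362],None,fx=5.3,fy=5.3,interpolation=cv2.INTER_CUBIC)
cv2.imwrite('pics/A.png',A);cv2.imwrite('pics/B.png',B)
E
```

```text
scene [296 205  22  17 296] [306.65878378 213.33445946] [0.6415598  0.03726073 0.106     ]
side [285 196  23  14 252] [295.76190476 202.82142857] [0.63865211 0.03539518 0.106     ]
```

View pics/A.png

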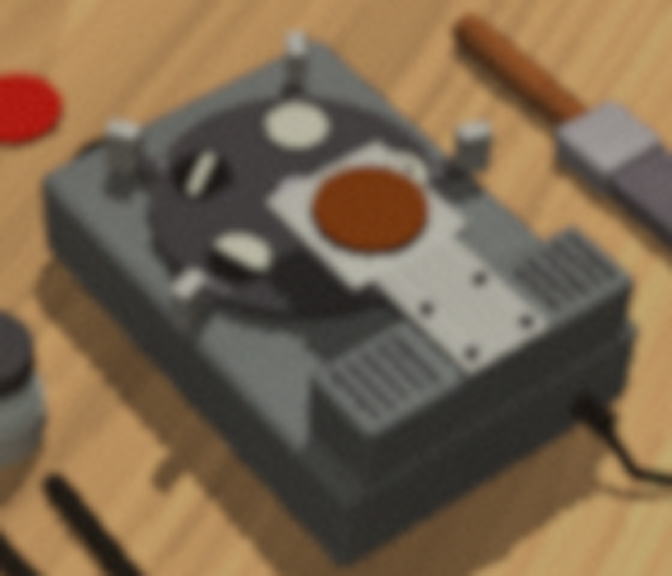

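View pics/B.png

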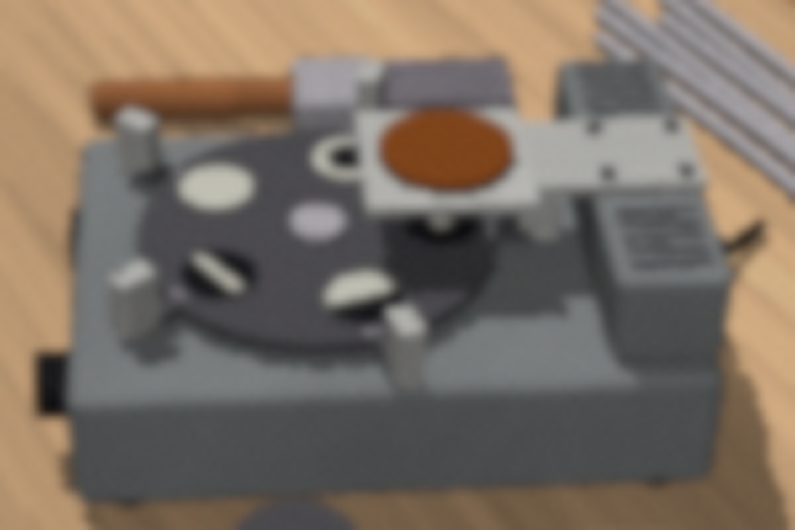

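The close-ups show the dark-field window (side crop 348,157), its tab at (473,130) in the scene crop and (370,76) in the side crop. The other tabs are visible too: open (297,42)/(137,115), slit (123,130)/(133,272), half-moon (190,284)/(405,318), and pinhole partly under the stage.

```bash
python3 - <<'E'
from h import *
from scipy.optimize import least_squares
A={0:(473,130),1:(297,42),2:(123,130),3:(190,284)}
B={0:(370,76),1:(137,115),2:(133,272),3:(405,318)}
P=[]
for k in A:
    a=plane('scene',A[k][0]/4.8+230,A[k][1]/4.8+170,.09)[:2]
    b=plane('side',B[k][0]/5.3+212,B[k][1]/5.3+175,.09)[:2]
    print(k,a.round(4),b.round(4)); P.append((k,(a+b)/2))
f=lambda x:np.concatenate([x[:2]+.086*np.array([np.cos(x[2]+k*2*np.pi/5),np.sin(x[2]+k*2*np.pi/5)])-p for k,p in P])
r=least_squares(f,[.59,.03,1]);x=r.x
print(x,np.degrees(x[2]),np.abs(r.fun).max())
s=np.mean([[.6416,.0373],[.6387,.0354]],axis=0)
# arm screw/housing direction: rear block end of arm, from scene rear/front housing edges z=.06
L=[((45,185),(345,500)),((320,40),(625,270))]
a=plane('scene',45/4.8+230,195/4.8+170,.06);b=plane('scene',305/4.8+230,445/4.8+170,.06)
print('edge yaw',np.degrees(np.arctan2(*(b-a)[1::-1])),a,b)
a=plane('side',80/5.3+212,395/5.3+175,.06);b=plane('side',720/5.3+212,375/5.3+175,.06)
print('edge yaw side',np.degrees(np.arctan2(*(b-a)[1::-1])),a,b)
d=s-x[:2];print('pivot->roundel',np.degrees(np.arctan2(d[1],d[0])),np.hypot(*d))
for k in range(5):print(k,x[:2]+.086*np.array([np.cos(x[2]+k*2*np.pi/5),np.sin(x[2]+k*2*np.pi/5)]))
E
```

```text
0 [0.6549 0.1201] [0.6502 0.1139]
1 [0.5551 0.1326] [0.5538 0.1314]
2 [0.5137 0.0392] [0.5115 0.0386]
3 [ 0.5887 -0.0282] [ 0.5854 -0.0296]
[0.59620449 0.05578208 0.8262089 ] 47.338283039676924 0.002051178283736299
edge yaw -21.63666114886706 [0.48802356 0.00946912 0.06      ] [ 0.66387028 -0.06028371  0.06      ]
edge yaw side -24.914425698154016 [0.48039487 0.01800025 0.06      ] [ 0.68920239 -0.07898888  0.06      ]
pivot->roundel -23.854333217574926 0.04805011048126452
0 [0.65448398 0.11902369]
1 [0.5540675 0.1307519]
2 [0.51188291 0.03887437]
3 [ 0.58622788 -0.02963728]
4 [0.67436019 0.01989772]
```

Result: pivot at about (0.596, 0.056), lamp yaw about -23.5°, and the turret at the +72° click with the pinhole under the roundel. I need a 72° clockwise turn. I'll push the slit tab, on the robot's side, from world 192° to 120° with the shut fingers.

Request:
{"fn": "carry_out", "kwargs": {
  "linear": [
    [0.7,-0.97,0],
    [0.7,-0.97,0],
    [0.7,-0.97,0],
    [0.7,-0.97,0],
    [0.7,-0.97,0],
    [0.7,-0.97,0],
    [0.7,-0.97,0],
    [0.7,-0.97,0],
    [0.7,-0.97,0],
    [0.7,-0.97,0],
    [0.7,-0.97,0],
    [0.7,-0.97,0]
  ],
  "rotation": [
    [0,0,0.12],
    [0,0,0.12],
    [0,0,0.12],
    [0,0,0.12],
    [0,0,0.12],
    [0,0,0.12],
    [0,0,0.12],
    [0,0,0.12],
    [0,0,0.12],
    [0,0,0.12],
    [0,0,0.12],
    [0,0,0.12]
  ],
  "grip": [1,1,1,1,1,1,1,1,1,1,1,1],
  "grip_force": 20
}}

```text
time: 1.35
ee_pos: [0.3059, 0.2988, 0.2391]
tcp_rot: [-180.0, -0.0, 177.1]
wrist_force: [0.4, 0.3, 0.1]
opening: 0.0
grasp_force: 0.0
```

Request:
{"fn": "carry_out", "kwargs": {
  "linear": [
    [0.7,-0.97,0],
    [0.7,-0.97,0],
    [0.7,-0.97,0],
    [0.7,-0.97,0],
    [0.7,-0.97,0],
    [0.7,-0.97,0],
    [0.7,-0.97,0],
    [0.7,-0.97,0],
    [0.7,-0.97,0],
    [0.7,-0.97,0],
    [0.7,-0.97,0],
    [0,0,0]
  ],
  "rotation": [
    [0,0,0.12],
    [0,0,0.12],
    [0,0,0.12],
    [0,0,0.12],
    [0,0,0.12],
    [0,0,0.12],
    [0,0,0.12],
    [0,0,0.12],
    [0,0,0.12],
    [0,0,0.12],
    [0,0,0.12],
    [0,0,0]
  ],
  "grip": [1,1,1,1,1,1,1,1,1,1,1,1]
}}

```text
time: 2.55
ee_pos: [0.4605, 0.0846, 0.2387]
tcp_rot: [-180.0, -0.0, -172.5]
wrist_force: [-0.0, 0.3, -0.4]
opening: -0.0001
grasp_force: 0.0
```

Request:
{"fn": "carry_out", "kwargs": {
  "linear": [
    [0.72,-0.94,0],
    [0.72,-0.94,0],
    [0.72,-0.94,0],
    [0.72,-0.94,0],
    [0,0,-1],
    [0,0,-1],
    [0,0,-1],
    [0,0,-1],
    [0,0,-1],
    [0,0,-1],
    [0,0,0],
    [0,0,0]
  ],
  "rotation": [
    [0,0,0.11],
    [0,0,0.11],
    [0,0,0.11],
    [0,0,0.11],
    [0,0,0],
    [0,0,0],
    [0,0,0],
    [0,0,0],
    [0,0,0],
    [0,0,0],
    [0,0,0],
    [0,0,0]
  ],
  "grip": [1,1,1,1,1,1,1,1,1,1,1,1]
}}

```text
time: 3.75
ee_pos: [0.5169, 0.0115, 0.1197]
tcp_rot: [180.0, -0.0, -168.9]
wrist_force: [-0.1, -0.5, -0.1]
opening: -0.0
grasp_force: 0.0
```

```bash
python3 - <<'E'
from h import *
b=bot.camera('side');a=bot.camera('scene')
A=cv2.resize(a[140:290,210:370],(400,375));B=cv2.resize(b[125:275,202:362],(400,375))
cv2.imwrite('pics/C.png',np.hstack([A,B]))
print(bot.get_obs()['ee_pos'])
E
```

```text
[0.51759032 0.01137089 0.12058031]
```

View pics/C.png

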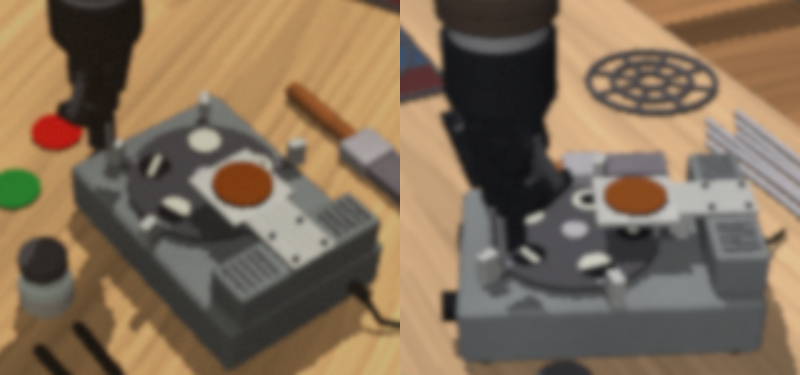

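The fingertip stands beside the slit tab as planned (scene crop 103,146; the tab is at 118,150). I'll compute the arc rows.

```bash
python3 - <<'E'
import numpy as np
c=np.array([.5962,.0558]);p=np.array([.5176,.0114]);tot=np.zeros(2)
for i in range(1,29):
    t=np.radians(209.5-3*i);q=c+.0885*np.array([np.cos(t),np.sin(t)])
    d=np.round((q-p)/.02,2);p=p+d*.02;print(i,d,end='; ')
E
```

```text
1 [-0.03  0.25]; 2 [-0.1   0.21]; 3 [-0.08  0.21]; 4 [-0.08  0.22]; 5 [-0.06  0.22]; 6 [-0.06  0.23]; 7 [-0.04  0.23]; 8 [-0.02  0.23]; 9 [-0.02  0.23]; 10 [-0.    0.23]; 11 [0.   0.23]; 12 [0.02 0.23]; 13 [0.04 0.23]; 14 [0.04 0.23]; 15 [0.06 0.22]; 16 [0.06 0.22]; 17 [0.08 0.22]; 18 [0.09 0.22]; 19 [0.1 0.2]; 20 [0.12 0.21]; 21 [0.12 0.19]; 22 [0.13 0.19]; 23 [0.15 0.18]; 24 [0.15 0.18]; 25 [0.16 0.17]; 26 [0.17 0.15]; 27 [0.18 0.15]; 28 [0.18 0.14];
```

Request:
{"fn": "carry_out", "kwargs": {
  "linear": [
    [0,0,-0.9],
    [0,0,-0.88],
    [0,0,0],
    [0,0,0]
  ],
  "rotation": [
    [0,0,0],
    [0,0,0],
    [0,0,0],
    [0,0,0]
  ],
  "grip": [1,1,1,1]
}}

```text
time: 4.25
ee_pos: [0.5174, 0.0112, 0.0847]
tcp_rot: [-180.0, 0.0, -168.9]
wrist_force: [0.5, -0.4, 0.3]
opening: -0.0002
grasp_force: 0.0
```

Request:
{"fn": "carry_out", "kwargs": {
  "linear": [
    [-0.03,0.25,0],
    [-0.1,0.21,0],
    [-0.08,0.21,0],
    [-0.08,0.22,0],
    [-0.06,0.22,0],
    [-0.06,0.23,0]
  ],
  "rotation": [
    [0,0,0],
    [0,0,0],
    [0,0,-0.38],
    [0,0,-0.38],
    [0,0,-0.38],
    [0,0,-0.38]
  ],
  "grip": [1,1,1,1,1,1]
}}

```text
time: 4.85
ee_pos: [0.5091, 0.0383, 0.0845]
tcp_rot: [-180.0, 0.1, 178.8]
wrist_force: [-0.4, -0.2, 0.4]
opening: 0.0001
grasp_force: 0.4
```

Request:
{"fn": "carry_out", "kwargs": {
  "linear": [
    [-0.04,0.23,0],
    [-0.02,0.23,0],
    [-0.02,0.23,0],
    [0,0.23,0],
    [0,0.23,0],
    [0.02,0.23,0]
  ],
  "rotation": [
    [0,0,-0.38],
    [0,0,-0.38],
    [0,0,-0.38],
    [0,0,-0.38],
    [0,0,-0.38],
    [0,0,-0.38]
  ],
  "grip": [1,1,1,1,1,1]
}}

```text
time: 5.45
ee_pos: [0.5079, 0.0661, 0.0844]
tcp_rot: [180.0, 0.0, 160.6]
wrist_force: [0.1, -0.9, 0.0]
opening: 0.0
grasp_force: 0.3
```

```bash
python3 - <<'E'
from h import *
b=bot.camera('side');a=bot.camera('scene')
A=cv2.resize(a[140:290,210:370],(400,375));B=cv2.resize(b[125:275,202:362],(400,375))
cv2.imwrite('pics/D.png',np.hstack([A,B]))
o=bot.get_obs();print(o['ee_pos'],o['wrist_force'])
E
```

```text
[0.50789696 0.06622909 0.08431318] [-0.31473195 -0.50541064  0.4825683 ]
```

View pics/D.png

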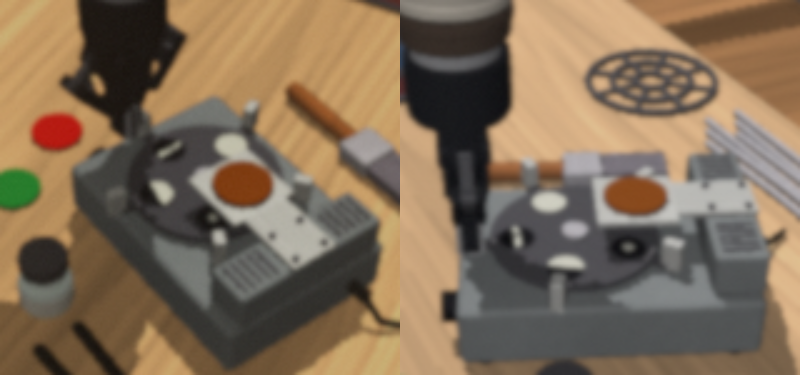

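The turret has turned about 36° clockwise with the finger behind the slit tab (scene crop 137,120), and nothing else has moved. I'll keep going.

Request:
{"fn": "carry_out", "kwargs": {
  "linear": [
    [0.04,0.23,0],
    [0.04,0.23,0],
    [0.06,0.22,0],
    [0.06,0.22,0],
    [0.08,0.22,0],
    [0.09,0.22,0],
    [0.1,0.2,0],
    [0.12,0.21,0],
    [0.12,0.19,0]
  ],
  "rotation": [
    [0,0,-0.38],
    [0,0,-0.38],
    [0,0,-0.38],
    [0,0,-0.38],
    [0,0,-0.38],
    [0,0,-0.38],
    [0,0,-0.38],
    [0,0,-0.38],
    [0,0,-0.38]
  ],
  "grip": [1,1,1,1,1,1,1,1,1]
}}

```text
time: 6.45
ee_pos: [0.5216, 0.1044, 0.084]
tcp_rot: [-180.0, -0.0, 133.3]
wrist_force: [-2.0, 0.1, 1.3]
opening: 0.0001
grasp_force: 0.9
```

Request:
{"fn": "carry_out", "kwargs": {
  "linear": [
    [0.07,0.1,0],
    [0.07,0.1,0],
    [0,0,0],
    [0,0,0]
  ],
  "rotation": [
    [0,0,-0.19],
    [0,0,-0.19],
    [0,0,0],
    [0,0,0]
  ],
  "grip": [1,1,1,1]
}}

```text
time: 6.85
ee_pos: [0.5249, 0.1083, 0.0838]
tcp_rot: [180.0, 0.0, 130.4]
wrist_force: [-0.2, 0.8, -0.2]
opening: 0.0003
grasp_force: 0.0
```

```bash
python3 - <<'E'
from h import *
b=bot.camera('side');a=bot.camera('scene');cv2.imwrite('pics/e_s.png',a);cv2.imwrite('pics/e_d.png',b)
A=cv2.resize(a[170:270,230:350],(480,400),interpolation=2);B=cv2.resize(b[165:265,222:302],(320,400),interpolation=2)
cv2.imwrite('pics/E.png',np.hstack([A,B]))
o=bot.get_obs();print(o['ee_pos'],o['wrist_force'])
E
```

```text
[0.52480837 0.10824906 0.08372584] [0.22178792 0.08578177 0.63112709]
```

View pics/E.png

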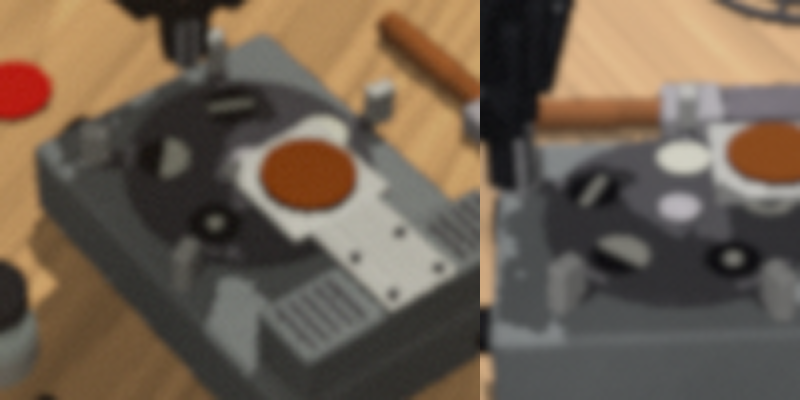

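The turret is about 8 to 10° short: the open tab is at scene pixel (325,192), against the final (328.5,197). I'll push gently a few degrees more.

Request:
{"fn": "carry_out", "kwargs": {
  "linear": [
    [0.09,0.12,0],
    [0.1,0.12,0],
    [0.1,0.11,0],
    [0,0,0],
    [0,0,0],
    [0,0,0]
  ],
  "rotation": [
    [0,0,-0.25],
    [0,0,-0.25],
    [0,0,-0.25],
    [0,0,0],
    [0,0,0],
    [0,0,0]
  ],
  "grip": [1,1,1,1,1,1]
}}

```text
time: 7.55
ee_pos: [0.5305, 0.1152, 0.0837]
tcp_rot: [-180.0, -0.0, 124.4]
wrist_force: [-0.0, -0.1, 0.2]
opening: -0.0
grasp_force: 0.0
```

```bash
python3 - <<'E'
from h import *
b=bot.camera('side');a=bot.camera('scene');cv2.imwrite('pics/f_s.png',a);cv2.imwrite('pics/f_d.png',b)
A=cv2.resize(a[170:270,230:350],(480,400),interpolation=2);B=cv2.resize(b[165:265,222:302],(320,400),interpolation=2)
cv2.imwrite('pics/F.png',np.hstack([A,B]))
o=bot.get_obs();print(o['ee_pos'],o['wrist_force'])
E
```

```text
[0.53049738 0.1152084  0.08370157] [-0.82151287  0.52604854 -0.09335572]
```

View pics/F.png

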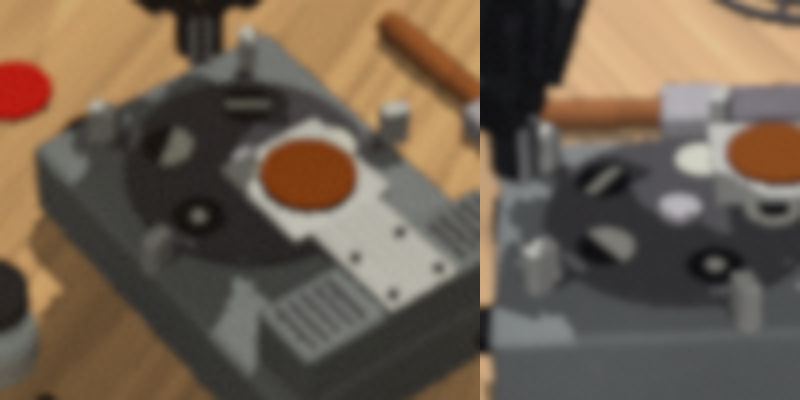

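It clicked: the turret ran ahead of the finger, and the open tab is now at scene (328.7,197), exactly the earlier click position. I'll back off, lift clear and check.

Request:
{"fn": "carry_out", "kwargs": {
  "linear": [
    [-0.2,-0.2,0],
    [-0.2,-0.2,0.1],
    [0,0,0.6],
    [0,0,1],
    [0,0,1],
    [0,0,1],
    [0,0,1],
    [-1,0,1],
    [-1,0,0],
    [-1,0,0],
    [0,0,0],
    [0,0,0]
  ],
  "rotation": [
    [0,0,0],
    [0,0,0],
    [0,0,0],
    [0,0,0],
    [0,0,0],
    [0,0,0],
    [0,0,0],
    [0,0,0],
    [0,0,0],
    [0,0,0],
    [0,0,0],
    [0,0,0]
  ],
  "grip": [1,1,1,1,1,1,1,1,1,1,1,1]
}}

```text
time: 8.85
ee_pos: [0.4628, 0.1073, 0.1987]
tcp_rot: [179.9, 0.0, 124.3]
wrist_force: [-0.4, -0.4, 0.1]
opening: -0.0001
grasp_force: 0.0
```

```bash
python3 - <<'E'
from h import *
b=bot.camera('side');a=bot.camera('scene')
A=cv2.resize(a[170:270,230:350],(420,350),interpolation=2);B=cv2.resize(b[165:265,222:330],(378,350),interpolation=2)
cv2.imwrite('pics/G.png',np.hstack([A,B]))
o=bot.get_obs();print(o['ee_pos'],o['wrist_force'])
# change against the first pictures
for n,im in(('scene',a),('side',b)):
    h=cv2.cvtColor(im,cv2.COLOR_BGR2HSV)
    m=((h[...,0]<14)&(h[...,1]>150)&(h[...,2]>70)).astype(np.uint8)
    k,l,s,c=cv2.connectedComponentsWithStats(m)
    for i in range(1,k):
        if 60<s[i,4]<1500 and abs(c[i][0]-300)<15 and abs(c[i][1]-208)<20: print(n,c[i])
E
```

```text
[0.46309737 0.10732312 0.19806967] [-0.39116817 -0.74172481 -0.30282526]
scene [306.63822526 213.32423208]
side [295.792 202.864]
```

View pics/G.png

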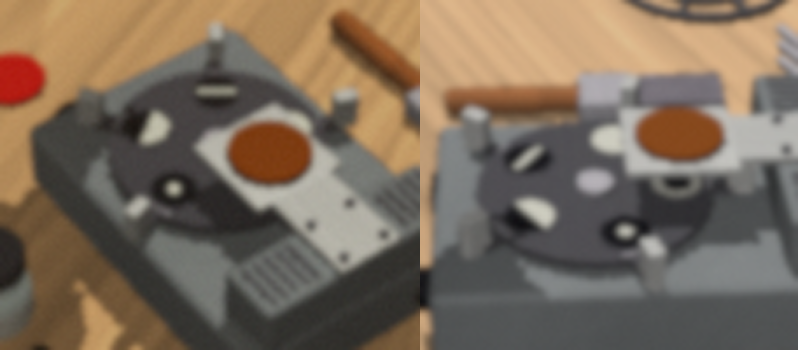

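The dark-field ring now sits under the roundel (side crop 675,183), the tabs are back at the click positions, the roundel has not moved and the arm is clear.

```bash
python3 -c "from workcell import bot; print(bot.job_done())"
```

```text
the job is handed in; nothing more can be done
None
```

The dark-field stop is clicked into place under the roundel, the roundel hasn't moved, nothing was gripped, and the job is handed in at about 9 s of the 64 s allowed.

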